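# Close the tool case and put the gouge away

### The job

Take the narrower of the two lattice boards from the stand and slide it down into the slot on the open side of the wooden tool case until it is fully home, then turn the wooden turn-button on the case's rim as far as it goes, across the board's top edge. After that, pull the gouge out of its upright block and stand it in the case behind the board, handle up. Keep hold of the board and of the gouge until they are down, dropping neither, and leave the wide board, the bat and the jar where they are.

Things in the scene. Friction and masses are not known exactly. Their poses are not given: they have to be found in the camera images.
- case: Open-topped box of pale plywood, fixed, 94 (x) by 150 (y) by 120 mm high, walls from x = -46 to +48 mm; origin on the table, z up. Its +x side (away from the robot) is open and takes the board in a vertical groove in either side wall. Floor 10 mm thick; side walls from |y| = 53 to 75 mm; rear wall from x = -46 to -34 mm.
- case_bays (a point): Centre of the case's inner floor behind the slot, 10 mm above the table, at case x = -4, y = 0; axes as the case. A low partition (8 mm thick, 78 mm above the table) stands here and parts two bays, each 60 (x) by 49 (y) mm, centred at y = +28 and -28 mm. Either serves for the gouge.
- case_slot (a point): Bottom centre of the board's slot, 10 mm above the table, at case x = 32, y = 0; axes as the case. Grooves 12.5 mm wide (x), reaching to y = +/-60 mm: the board has 1.25 mm play each way in x, 2 mm in y. Their mouths, 110 mm above this point, flare 3 mm each way over the top 8 mm. Board home: its origin here, its top flush with the walls.
- button (a joint): Turn-button: dark wooden bar 56 x 12 x 24 mm high on a vertical pivot on the rim of the case's +y side wall, beside the slot (case x = 32, y = 68), underside 4 mm above the rim. 0: bar along the case's x axis, slot free; grows clockwise seen from above; stop at 1.57: bar across the board's top edge. Starts at 0 to 0.15, stays where left.
- button_grip (a point): Middle of the turn-button's bar, on its pivot, 136 mm above the table; x axis along the bar.
- board: The narrower lattice board of pale wood, loose, upright in one of the stand's two slots: 10 mm thick (x), 116 mm wide (y), 110 mm high (z), 60 to 110 g. Origin: centre of its underside (10 mm above the table in the stand). Either face may look outwards.
- wide_board: Bystander: the wider lattice board, loose, in the stand's other slot: 10 by 152 by 110 mm, too wide for the case. Axes as the other board.
- stand: Fixed dark wooden stand, base 125 (x) by 170 (y) by 10 mm, origin under its centre; two slots along y at x = -35 and +35 mm, between rails 24 mm high above the base (tops 34 mm above the table), 12.4 mm apart, each rail 12 mm thick. Which board is in which slot varies.
- holder: Fixed dark wooden block 64 by 64 by 75 mm high, origin under its centre, with an 18 mm square hole 68 mm deep from the top at its middle; the gouge stands in it.
- gouge: Gouge, loose, 160 mm long, 70 to 120 g, upright in the block: steel blade 6 by 14 mm, 65 mm long, below; round wooden handle 24 mm in diameter, 95 mm long, above, its shoulder on the block's top. Origin: the lower end of the blade (10 mm above the table at the start); z along it towards the handle.
- bat: Bystander: flat wooden carver's bat lying on the table, 280 mm long along y, 55 mm wide, 30 mm high; origin under the middle.
- jar: Bystander: amber glass jar with a steel cap, 60 mm in diameter, 70 mm high; origin under its centre.
Things that resemble listed ones, but are neither listed nor needed, are in the scene too. There is more than one size of the case; the one meant has the size given above.

How it is judged:
By the outcome, as a careful person would: the job done as asked, in the order asked, and still so for the second after the job is handed in, with the robot touching nothing.
It also fails if it takes over 72 s, if anything falls off the work surface, if the arm or the gripper's body presses on something with over 40 N, if the wrist force passes 120 N, or if a joint passes its speed limit or range.

### The arm

A 7-joint arm with a two-finger parallel gripper is mounted at the origin on the work surface. World frame = base frame: x ahead of the robot, y to its left, z up, the work surface at z = 0. Lengths are in m, angles in rad, forces in N, time in s.
With the tool pointing down it reaches from about 0.425 to 0.8 m from the base axis. Payload 8.3 kg.
Tool frame: the origin (TCP) lies at the very end of the fingers, on their centre line; the grasp point (between the pads) lies 19 mm behind it; z points along the fingers, y is the line along which they close (so a half turn about z gives the same grasp; the last joint's range is limited). The gripper opens to 85 mm and grips with 20 to 120 N. Pads are 22 mm wide; open, the fingers measure 114 mm over their backs; the gripper's body (76 mm by 85 mm) begins 54 mm behind the grasp point. The pads swing forward as they close: fully open they stand 13 mm farther back than shut.
Start: joints at [1.203, 0.383, 0.016, 1.37, -0.006, 1.388, -0.046], TCP at [0.188, -0.596, 0.231] pointing down, gripper open.
Joint ranges: [-2.95, 2.95], [-0.25, 2.06], [-1.52, 1.56], [0.18, 2.33], [-1.44, 4.58], [0.02, 2.06], [-3.01, 3.01]. Speed limits (rad/s): [2.39, 2.39, 3.01, 3.01, 3.14, 3.14, 3.14].

### API

Orientations are given as a unit quaternion [w, x, y, z].
In Python, from plant import sensors, get_image, calibration, order, silhouettes, pinpoint gives the robot as it stands.
- The arm moves only by the tool apply_moves, never from a script. Its argument "commands" is a list of rows, each a list of 5 numbers: the finger opening in mm, from 0 to 85.4, then the shift along the world's x, y, z in units of 200 mm (1.0 is 200 mm), then the turn about the world's z in units of 1.5 rad (1.0 is 1.5 rad). A call has 1 to 8 rows; each row shifts and turns the commanded pose from where the row before left it; what a row does not reach is not made up. A row lasts 1/12 s, in which the tool goes at most 41.7 mm and 7.16 degrees, less where a joint would pass 70% of its speed; a pose out of reach is approached as far as the arm can. A call with a number of a shift or a turn outside -1 to 1 is refused whole. A call with a gripper value outside its range is refused whole. The fingers move at their own pace and stop on an object; "newtons" is the grip in N (left out, the last holds). Time passes only in rows, so rows that do not move let the fingers close. It gives the time, the measured TCP pose, the force, the opening and the grip force at its end, in the units of the state.
- sensors.read_state(): the state, without advancing time (a new reading comes with each control period).
- get_image(name): name is "scene" or "side" or "wrist"; returns the picture (480x640x3 uint8, red, green, blue); there is no depth.
- calibration(name): a dict with "vertical_fov" (degrees; the focal length in pixels is half the picture's height over the tangent of half this angle, whatever the lens; pixels are square), "cx", "cy" (the principal point, pixels), "rvec" (rotation vector, rad) and "tvec" (3), from world to camera coordinates, as OpenCV has them. Camera axes: x right, y down, z forward; pixel columns grow to the right and rows downward; lengths in m; the calibration is good to about 2 mm. A picture is of the moment at which its call begins: read the wrist's pose just before it. calibration takes no time and is no camera call; for the wrist camera it gives the pose at the moment of the call.
- order.sign_off(): hands the job in; it is judged then, once.
Trained networks look in the newest picture that a camera, given by its name, has taken for a name from the list of things; names that differ only in an ending like _2 or _b are one class to them, and where a whole thing is asked for, a point or a joint stands for the part that bears it (a point fixed in the world has none). Each returns a list of dicts, best first, with "confidence" (0 to 1); they miss things now and then, are a little off and sometimes report something else, mostly with a low value. They report only what shows in the picture. A call takes as long as a camera call. They do not tell look-alikes from the thing itself.
- silhouettes(camera, query): "pixels" (480x640 bool, what is visible of it).
- pinpoint(camera, query): "at" ([x, y, z] in m, in world coordinates, good to about 4 mm: a listed point, or the origin of a listed thing).
The state is a dict: "clock": time; "qpos": joint angles; "joint_vel": joint speeds; "tau": joint torques, N m; "eef_pos": TCP position; "tcp_rot": TCP orientation; "wrist_force": force on the tool from outside, world axes, zero at the start; "torque": the same for the moment, N m; "width": finger opening in m; "grip_force": force on a finger pad.
Only numpy, scipy, OpenCV 4.12 (cv2) and the standard library are available. Lean on these libraries where they do the work, as an engineer would, in place of code of your own. Each camera call takes 0.05 s, during which the arm holds its last target. There are 200 camera calls.

## Working session

There is one attempt and no reset: what is moved stays moved. The work goes in short steps, Python scripts to look and compute and a tool call to move; the robot and the scene stay as the last step left them, time stands still between calls to the robot, and variables do not carry over. Pictures are saved under pics/ and viewed, at most 12 in all, crops included, and the job is handed in when it is done.

Besides the shell and the picture viewer there is one more tool, called after "Request:" as name([rows], argument=value, ...), one row to a line, values as JSON. apply_moves: Moves the arm, as the interface text tells. Its arguments: {"type":"object","properties":{"commands":{"type":"array"},"newtons":{"type":"number"}},"required":["commands"]}

```bash
mkdir -p pics; ls; cat > h.py <<'E'
import numpy as np,cv2
from plant import sensors,get_image,calibration,order,silhouettes,pinpoint
def save(c,n):
    im=get_image(c); cv2.imwrite(f'pics/{n}.png',im[:,:,::-1]); return im
def cal(c):
    k=calibration(c); f=240/np.tan(np.radians(k['vertical_fov'])/2)
    K=np.array([[f,0,k['cx']],[0,f,k['cy']],[0,0,1]]); return K,np.array(k['rvec'],float),np.array(k['tvec'],float)
def proj(c,P):
    K,r,t=cal(c); return cv2.projectPoints(np.array(P,float).reshape(-1,1,3),r,t,K,None)[0].reshape(-1,2)
def ray(c,uv,z):
    "pixel -> world at height z"
    K,r,t=cal(c); R=cv2.Rodrigues(r)[0]; d=R.T@np.linalg.inv(K)@np.array([uv[0],uv[1],1.]); o=-R.T@t
    return o+d*(z-o[2])/d[2]
E
python3 - <<'E'
from h import *
print(sensors.read_state())
for c in ['scene','side']:
    save(c,c+'0'); print(c,calibration(c))
    for q in ['case','case_slot','button_grip','board','wide_board','stand','holder','gouge','bat','jar']:
        print(c,q,[(np.round(d['at'],3).tolist(),round(d['confidence'],2),proj(c,d['at'])[0].round().tolist()) for d in pinpoint(c,q)])
E
```

```text
pics
{'clock': 0.0, 'qpos': array([ 1.20310256,  0.38424601,  0.01637015,  1.37117269, -0.00631771,
        1.3881741 , -0.04648904]), 'joint_vel': array([-0.00134007,  0.00033008,  0.00160535,  0.00069665,  0.00011653,
        0.00150888, -0.00017671]), 'tau': array([ 5.80084111e-05, -6.27591348e+01,  8.44286699e-01, -3.71823406e+01,
        1.64871878e-02,  1.43176570e-02,  1.99658734e-05]), 'eef_pos': array([ 0.18745182, -0.59570085,  0.23026553]), 'tcp_rot': array([-9.63127929e-04,  9.88403895e-01,  1.51844616e-01, -1.56352554e-04]), 'wrist_force': array([-0.38158039, -0.24512676,  0.19626792]), 'torque': array([ 0.05271231,  0.00383751, -0.02777228]), 'grip_force': 0.0, 'width': 0.08540348333321476}
scene {'vertical_fov': 50.09597654738326, 'cx': 316.76262548951553, 'cy': 230.90611146392982, 'rvec': array([ 1.77767719,  1.40825705, -0.71698754]), 'tvec': array([-0.12001555, -0.2268421 ,  1.7635654 ])}
scene case [([0.585, 0.15, 0.001], 0.69, [381.0, 261.0]), ([0.54, -0.03, -0.001], 0.64, [309.0, 261.0])]
scene case_slot [([0.609, 0.145, 0.006], 0.9, [382.0, 266.0]), ([0.569, -0.
[... 1146 characters left out ...]
4, 0.007], 0.97, [314.0, 330.0]), ([0.402, -0.014, 0.012], 0.8, [419.0, 279.0])]
side button_grip [([0.623, 0.182, 0.094], 0.7, [299.0, 321.0]), ([0.583, 0.033, 0.136], 0.63, [333.0, 247.0]), ([0.412, 0.033, 0.097], 0.47, [419.0, 270.0])]
side board [([0.521, -0.34, 0.008], 0.8, [378.0, 176.0])]
side wide_board [([0.451, -0.317, 0.008], 0.65, [404.0, 184.0])]
side stand [([0.482, -0.334, 0.001], 0.66, [393.0, 181.0])]
side holder [([0.464, 0.312, 0.002], 0.95, [376.0, 424.0]), ([0.541, -0.029, 0.003], 0.16, [356.0, 268.0])]
side gouge [([0.462, 0.31, 0.009], 0.77, [377.0, 422.0])]
side bat [([0.791, -0.02, -0.0], 0.7, [246.0, 259.0])]
side jar [([0.725, 0.326, -0.004], 0.82, [231.0, 411.0])]
```

View pics/scene0.png

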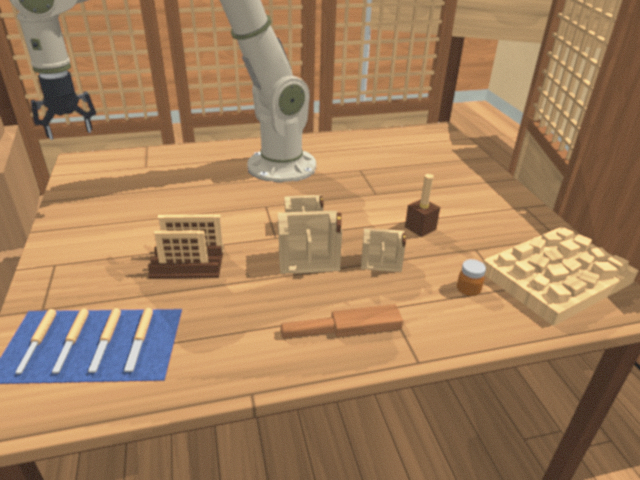

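View pics/side0.png

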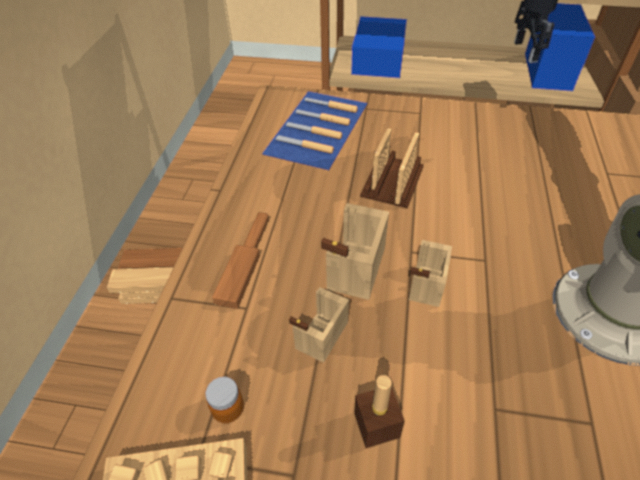

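The scene picture shows these look-alikes. Cases: big at (309,240), small at (302,212) and (383,250); the big one is 150 mm wide, so I want that. Boards: narrow in front at (183,247), wide behind at (190,232). Gouge: upright in the block at (427,190), with four others flat on the blue cloth. The networks agree on the narrow board at about (0.517,-0.338). Next I take a close look with the wrist camera.

Request:
apply_moves([
  [60,0.125,0.11,0.06,0.054],
  [60,0.125,0.11,0.06,0.054],
  [60,0.125,0.11,0.06,0.054],
  [60,0.125,0.11,0.06,0.054],
  [60,0.125,0.11,0.06,0.054],
  [60,0.125,0.11,0.06,0.054],
])

```text
clock: 1.6
eef_pos: [0.3386, -0.4629, 0.3041]
tcp_rot: [0.0, 0.922, 0.387, 0.0]
wrist_force: [2.0, -0.3, -0.3]
width: 0.0599
grip_force: 0.0
```

Request:
apply_moves([
  [60,0.125,0.11,0.06,0.054],
  [60,0.125,0.11,0.06,0.054],
  [60,0.125,0.11,0.06,0.054],
  [60,0.125,0.11,0.06,0.054],
  [60,0.125,0.11,0.06,0.054],
  [60,0.125,0.11,0.06,0.054],
  [60,0,0,0,0],
  [60,0,0,0,0],
])

```text
clock: 2.27
eef_pos: [0.4896, -0.33, 0.3759]
tcp_rot: [0.0, 0.802, 0.598, 0.001]
wrist_force: [0.1, -1.5, -0.2]
width: 0.06
grip_force: 0.0
```

```bash
python3 - <<'E'
from h import *
print(sensors.read_state()['eef_pos'])
save('wrist','w1')
for q in ['board','wide_board','stand','case_slot','case','button_grip']:
    print(q,[(np.round(d['at'],4).tolist(),round(d['confidence'],2),proj('wrist',d['at'])[0].round().tolist()) for d in pinpoint('wrist',q)])
E
```

```text
[ 0.48955263 -0.32996314  0.37588544]
board [([0.5175, -0.3404, 0.0158], 0.86, [353.0, 171.0]), ([0.452, -0.3165, 0.0089], 0.65, [294.0, 167.0])]
wide_board [([0.4523, -0.3184, 0.0087], 0.85, [295.0, 168.0])]
stand [([0.4804, -0.3372, 0.0003], 0.74, [323.0, 175.0])]
case_slot []
case []
button_grip []
```

View pics/w1.png

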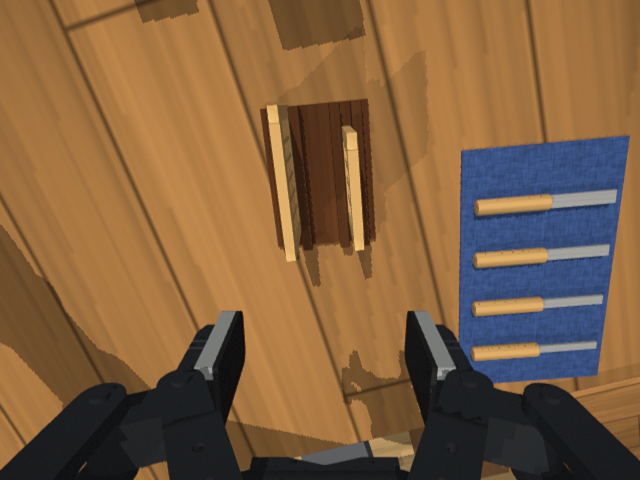

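The wrist picture shows the narrow board on the right of the stand, with its top edge running from (349,133) to (359,247). The wide board is on the left, from (273,110) to (291,257). Next I look at the case from above.

Request:
apply_moves([
  [60,0.03,0.19,0,0],
  [60,0.03,0.19,0,0],
  [60,0.03,0.19,0,0],
  [60,0.03,0.19,0,0],
  [60,0.03,0.19,0,0],
  [60,0.03,0.19,0,0],
  [60,0.03,0.19,0,0],
  [60,0.03,0.19,0,0],
])

```text
clock: 3.28
eef_pos: [0.5353, -0.027, 0.3755]
tcp_rot: [0.0, 0.804, 0.595, 0.0]
wrist_force: [0.2, -0.1, -0.5]
width: 0.0601
grip_force: 0.0
```

Request:
apply_moves([
  [60,0,0,0,0],
  [60,0,0,0,0],
  [60,0,0,0,0],
])

```text
clock: 3.53
eef_pos: [0.5355, -0.029, 0.3752]
tcp_rot: [0.0, 0.803, 0.596, -0.0]
wrist_force: [-0.2, -0.8, -0.4]
width: 0.0603
grip_force: 0.0
```

```bash
python3 - <<'E'
from h import *
import pickle
print(sensors.read_state()['eef_pos'])
im=save('wrist','w2'); C=cal('wrist'); pickle.dump(C,open('c2.pkl','wb'))
for q in ['case_slot','case','button_grip','case_bays']:
    print(q,[(np.round(d['at'],4).tolist(),round(d['confidence'],2),proj('wrist',d['at'])[0].round().tolist()) for d in pinpoint('wrist',q)])
cv2.imwrite('pics/w2.png',cv2.resize(im[60:360,140:540,::-1],(800,600),interpolation=cv2.INTER_CUBIC))
E
```

```text
[ 0.53549467 -0.02899869  0.37519914]
case_slot [([0.4004, -0.0134, 0.0097], 0.94, [216.0, 191.0])]
case [([0.3819, -0.0105, 0.0036], 0.88, [203.0, 192.0]), ([0.5354, -0.0282, -0.0018], 0.69, [325.0, 169.0])]
button_grip [([0.5786, 0.0336, 0.1395], 0.89, [353.0, 110.0]), ([0.4099, 0.0342, 0.0909], 0.6, [188.0, 160.0])]
case_bays [([0.5368, -0.0314, 0.0115], 0.89, [327.0, 173.0]), ([0.3784, -0.0094, 0.0063], 0.64, [199.0, 193.0])]
```

View pics/w2.png

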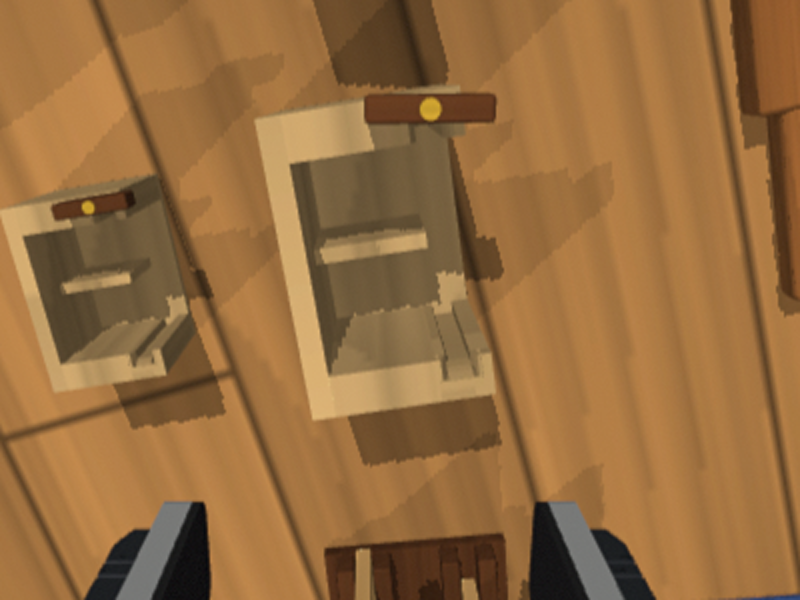

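The close crop confirms the large case: rear-left corner at crop (257,119), front-right at (494,392), gold pivot at (430,109), bar along x so the slot is free. I fit the case and board poses from these corners.

```bash
cat >> h.py <<'E'
def rayC(C,uv,z):
    K,r,t=C; R=cv2.Rodrigues(r)[0]; d=R.T@np.linalg.inv(K)@np.array([uv[0],uv[1],1.]); o=-R.T@t
    return (o+d*(z-o[2])/d[2])[:2]
def fit2(A,B):
    "B=R A+t"
    A=np.array(A);B=np.array(B);a=A.mean(0);b=B.mean(0);H=(A-a).T@(B-b)
    th=np.arctan2(H[0,1]-H[1,0],H[0,0]+H[1,1]);R=np.array([[np.cos(th),-np.sin(th)],[np.sin(th),np.cos(th)]])
    t=b-R@a; return th,t,(B-(A@R.T+t))
E
python3 - <<'E'
from h import *
import pickle
C2=pickle.load(open('c2.pkl','rb'))
im=get_image('wrist'); g=cv2.cvtColor(im,cv2.COLOR_RGB2GRAY)
crop=np.array([(257,119),(315,420),(494,392),(290,164),(330,374)],float)
px=crop/2+[140,60]
sub=cv2.cornerSubPix(g,px.astype(np.float32).reshape(-1,1,2).copy(),(4,4),(-1,-1),(3,30,.01)).reshape(-1,2)
print('sub shift',(sub-px).round(1).tolist())
M=np.array([(-46,75),(-46,-75),(48,-75),(-34,53),(-34,-53)])/1000
for p in (px,sub):
    W=[rayC(C2,q,0.12) for q in p]; th,t,res=fit2(M,W); print('case yaw',th,'t',t,'res mm',(res*1000).round(1).tolist())
    R=np.array([[np.cos(th),-np.sin(th)],[np.sin(th),np.cos(th)]])
    print(' slot',t+R@[.032,0],'pivot',t+R@[.032,.068],'bays',t+R@[-.004,.028],t+R@[-.004,-.028])
pv=rayC(C2,(430/2+140,109/2+60),.149); a=rayC(C2,(365/2+140,109/2+60),.148); b=rayC(C2,(496/2+140,107/2+60),.148)
print('pivot meas',pv,'bar',a,b,np.linalg.norm(b-a),'ang',np.arctan2(*(b-a)[::-1]))
E
python3 - <<'E'
import cv2
im=cv2.imread('pics/w1.png'); cv2.imwrite('pics/w1c.png',cv2.resize(im[90:270,240:400],(711,800//1),interpolation=cv2.INTER_CUBIC)[:800]) 
im=im[90:270,240:400]; cv2.imwrite('pics/w1c.png',cv2.resize(im,None,fx=3.3,fy=3.3,interpolation=cv2.INTER_CUBIC))
E
```

```text
sub shift [[-2.1, -0.7], [-1.6, -0.4], [1.0, 0.7], [-1.2, -0.7], [-1.2, 0.1]]
case yaw -0.13987510132888145 t [ 0.53877106 -0.03198034] res mm [[0.5, -1.1], [0.7, -0.2], [-1.5, 1.1], [-0.4, -0.9], [0.6, 1.1]]
 slot [ 0.57045853 -0.03644177] pivot [0.57993905 0.03089411] bays [ 0.53871387 -0.00369613] [ 0.53090638 -0.0591492 ]
case yaw -0.13911586851083305 t [ 0.53790436 -0.03152258] res mm [[-0.1, -0.4], [0.1, 0.3], [-0.0, -0.4], [-0.3, -0.4], [0.3, 0.9]]
 slot [ 0.5695952  -0.03595995] pivot [0.5790246 0.0313831] bays [ 0.53782569 -0.00323842] [ 0.53006031 -0.0586974 ]
pivot meas [0.57869695 0.03028269] bar [0.55267875 0.03819899] [0.60542615 0.02292579] 0.05491410387163842 ang -0.2818457476769675
```

View pics/w1c.png

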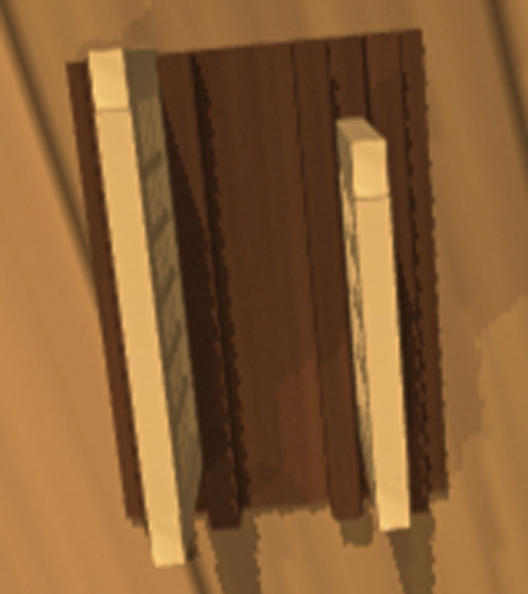

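The crop shows the narrow board's top face, with crop corners (352,140), (384,138), (410,527) and (381,530).

```bash
python3 - <<'E'
from h import *
import pickle
K,r,t=pickle.load(open('c2.pkl','rb'))
# camera for w1: same orientation, translated by the tool's shift
sh=np.array([0.48955263-0.53549467,-0.32996314+0.02899869,0.37588544-0.37519914])
R=cv2.Rodrigues(r)[0]; C1=(K,r,t-R@sh)
g=cv2.cvtColor(cv2.imread('pics/w1.png'),cv2.COLOR_BGR2GRAY)
for nm,c,w in (('narrow',[(352,140),(384,138),(410,527),(381,530)],116),('wide',[(90,50),(126,48),(184,562),(153,566)],152)):
    px=(np.array(c,float)+.5)/3.3+[239.5,89.5]
    sub=cv2.cornerSubPix(g,px.astype(np.float32).reshape(-1,1,2).copy(),(3,3),(-1,-1),(3,30,.01)).reshape(-1,2)
    print((sub-px).round(1).tolist())
    M=np.array([(-5,w/2),(5,w/2),(5,-w/2),(-5,-w/2)])/1000
    for p in (px,sub):
        th,tt,res=fit2(M,[rayC(C1,q,.12) for q in p]); print(nm,th,tt,(res*1000).round(1).tolist())
s=sensors.read_state(); print(s['eef_pos'],s['tcp_rot'],s['qpos'].round(2))
E
```

```text
[[-0.0, 0.0], [0.5, 0.8], [-0.3, -0.1], [-0.6, 0.3]]
narrow -0.20385293897615364 [ 0.51533532 -0.34215028] [[0.5, -0.3], [-0.7, -0.4], [-0.5, 0.5], [0.6, 0.2]]
narrow -0.20952377772523847 [ 0.51518318 -0.34235954] [[0.3, -0.1], [-0.6, -0.9], [-0.2, 0.8], [0.5, 0.1]]
[[-0.7, 1.5], [-1.4, 0.3], [0.4, -0.6], [0.7, 0.0]]
wide -0.21254895440776042 [ 0.44993087 -0.31580141] [[-0.0, -0.5], [-0.3, -0.8], [0.0, 1.0], [0.3, 0.4]]
wide -0.20156174505976973 [ 0.4496506  -0.31597934] [[0.0, -1.5], [-0.4, -0.8], [0.0, 1.7], [0.4, 0.5]]
[ 0.53556429 -0.02935982  0.37523718] [-4.82509497e-06  8.03664454e-01  5.95082718e-01 -6.11821645e-05] [ 0.41  0.2  -0.51  1.31  0.1   1.65 -0.38]
```

Board: yaw about -0.206, centre (0.5153,-0.3422). Spacing to the wide board comes out at 69 mm, against 70 mm from the stand. I go back and descend.

Request:
apply_moves([
  [45,-0.0127,-0.1955,0,0.0075],
  [45,-0.0127,-0.1955,0,0.0075],
  [45,-0.0127,-0.1955,0,0.0075],
  [45,-0.0127,-0.1955,0,0.0075],
  [45,-0.0127,-0.1955,0,0.0075],
  [45,-0.0127,-0.1955,0,0.0075],
  [45,-0.0127,-0.1955,0,0.0075],
  [45,-0.0127,-0.1955,0,0.0075],
])

```text
clock: 4.5
eef_pos: [0.5144, -0.3434, 0.3754]
tcp_rot: [0.0, 0.776, 0.631, -0.0]
wrist_force: [0.7, -0.1, 0.3]
width: 0.0454
grip_force: 0.0
```

Request:
apply_moves([
  [45,0,0,-0.18,0],
  [45,0,0,-0.18,0],
  [45,0,0,-0.18,0],
  [45,0,0,-0.18,0],
  [45,0,0,-0.18,0],
  [45,0,0,0,0],
  [45,0,0,0,0],
])

```text
clock: 5.08
eef_pos: [0.5139, -0.3409, 0.194]
tcp_rot: [-0.002, 0.776, 0.631, -0.001]
wrist_force: [-0.1, -1.1, 2.2]
width: 0.0449
grip_force: 0.0
```

```bash
python3 - <<'E'
from h import *
s=sensors.read_state(); a=2*np.arctan2(s['tcp_rot'][2],s['tcp_rot'][1])-np.pi/2
print(s['eef_pos'],'yaw',a)
im=save('wrist','w3')
E
```

```text
[ 0.51390016 -0.34093183  0.19397564] yaw -0.2047214192655642
```

View pics/w3.png

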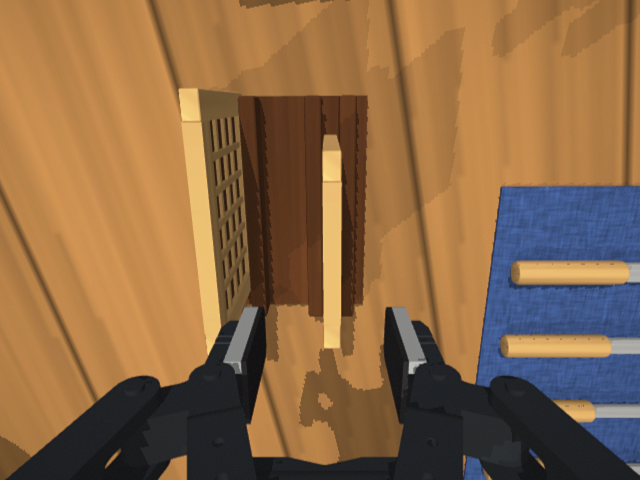

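The board's top face runs from (332,181) to (332,347) and sits between the fingers. I check the centring numerically.

```bash
python3 - <<'E'
from h import *
C=cal('wrist')
g=cv2.cvtColor(cv2.imread('pics/w3.png'),cv2.COLOR_BGR2GRAY)
px=np.array([(323,181),(341,181),(340,347),(324,347)],float)
sub=cv2.cornerSubPix(g,px.astype(np.float32).reshape(-1,1,2).copy(),(4,4),(-1,-1),(3,30,.01)).reshape(-1,2)
M=np.array([(-5,58),(5,58),(5,-58),(-5,-58)])/1000
for p in (px,sub): print(p.round(1).tolist(),fit2(M,[rayC(C,q,.12) for q in p]))
print(proj('wrist',[sensors.read_state()['eef_pos']]))
E
```

```text
[[323.0, 181.0], [341.0, 181.0], [340.0, 347.0], [324.0, 347.0]] (np.float64(-0.1991486887226601), array([ 0.51626942, -0.34998673]), array([[-0.00131835, -0.00810276],
       [-0.00194245, -0.00803061],
       [ 0.00139718,  0.0080861 ],
       [ 0.00186362,  0.00804727]]))
[[322.3999938964844, 180.3000030517578], [341.0, 181.1999969482422], [340.0, 346.8999938964844], [323.5, 347.79998779296875]] (np.float64(-0.1990794248104009), array([ 0.51610528, -0.35001052]), array([[-0.00139515, -0.00766224],
       [-0.00178453, -0.00809884],
       [ 0.00153544,  0.00815084],
       [ 0.00164423,  0.00761024]]))
[[328.94357262 326.89152005]]
```

The line at v=181 is only the rail seam. The true end of the top face is at about v≈152, and the end face shows above it.

```bash
python3 - <<'E'
from h import *
C=cal('wrist')
g=cv2.cvtColor(cv2.imread('pics/w3.png'),cv2.COLOR_BGR2GRAY)
print(g[130:190,332].tolist())
for v in (149,150,151,152,153):
    px=np.array([(322.4,v),(341,v),(340,347),(323.5,347.5)],float)
    M=np.array([(-5,58),(5,58),(5,-58),(-5,-58)])/1000
    th,t,res=fit2(M,[rayC(C,q,.12) for q in px]); print(v,th,t,(res*1000).round(1).tolist())
E
```

```text
[59, 59, 58, 60, 92, 135, 147, 147, 146, 147, 146, 147, 147, 148, 148, 145, 146, 145, 145, 146, 161, 189, 200, 199, 198, 198, 197, 196, 197, 197, 199, 200, 200, 202, 204, 205, 207, 207, 208, 208, 208, 209, 209, 208, 209, 209, 210, 209, 211, 215, 205, 173, 175, 194, 196, 195, 196, 195, 196, 195]
149 -0.1989955106505401 [ 0.51772322 -0.34201669] [[0.3, 0.0], [-0.3, 0.1], [-0.1, 0.1], [0.0, -0.2]]
150 -0.19899409544480007 [ 0.51767374 -0.34226164] [[0.2, -0.2], [-0.3, -0.2], [-0.0, 0.4], [0.1, 0.0]]
151 -0.19899266591411827 [ 0.51762419 -0.34250695] [[0.2, -0.5], [-0.4, -0.4], [0.0, 0.6], [0.1, 0.3]]
152 -0.19899122183986895 [ 0.51757456 -0.34275263] [[0.1, -0.7], [-0.4, -0.7], [0.1, 0.9], [0.2, 0.5]]
153 -0.19898976299895182 [ 0.51752485 -0.34299867] [[0.1, -1.0], [-0.4, -0.9], [0.1, 1.1], [0.2, 0.8]]
```

Request:
apply_moves([
  [45,0.01,-0.003,-0.13,0],
  [45,0.009,-0.003,-0.13,0],
  [45,0,0,-0.13,0],
  [45,0,0,-0.13,0],
  [45,0,0,0,0],
])

```text
clock: 5.55
eef_pos: [0.5181, -0.342, 0.0893]
tcp_rot: [-0.002, 0.776, 0.631, -0.001]
wrist_force: [-0.6, 0.6, -0.8]
width: 0.0451
grip_force: 0.0
```

Request:
apply_moves([
  [2,0,0,0,0],
  [2,0,0,0,0],
  [2,0,0,0,0],
  [2,0,0,0,0],
  [2,0,0,0,0],
  [2,0,0,0,0],
  [2,0,0,0,0],
], newtons=60)

```text
clock: 6.13
eef_pos: [0.5199, -0.3431, 0.0949]
tcp_rot: [0.002, 0.775, 0.631, 0.0]
wrist_force: [-5.0, 1.7, 8.7]
width: 0.0092
grip_force: 58.5
```

Gripped. Now the lift.

Request:
apply_moves([
  [2,0,0,0.05,0],
  [2,0,0,0.1,0],
  [2,0,0,0.15,0],
  [2,0,0,0.19,0],
  [2,0,0,0.19,0],
  [2,0,0,0.1,0],
  [2,0,0,0,0],
  [2,0,0,0,0],
])

```text
clock: 6.8
eef_pos: [0.5203, -0.3425, 0.2509]
tcp_rot: [0.003, 0.775, 0.632, 0.001]
wrist_force: [0.1, -0.1, -0.8]
width: 0.0089
grip_force: 58.8
```

```bash
python3 - <<'E'
from h import *
s=sensors.read_state(); print(s['eef_pos'],s['tcp_rot'],s['wrist_force'],s['width'])
im=save('wrist','w4')
E
```

```text
[ 0.52026114 -0.34254025  0.25087833] [0.00275201 0.77536637 0.63150493 0.00096736] [ 0.13934944 -0.12666792 -0.84373467] 0.00894331932874298
```

View pics/w4.png

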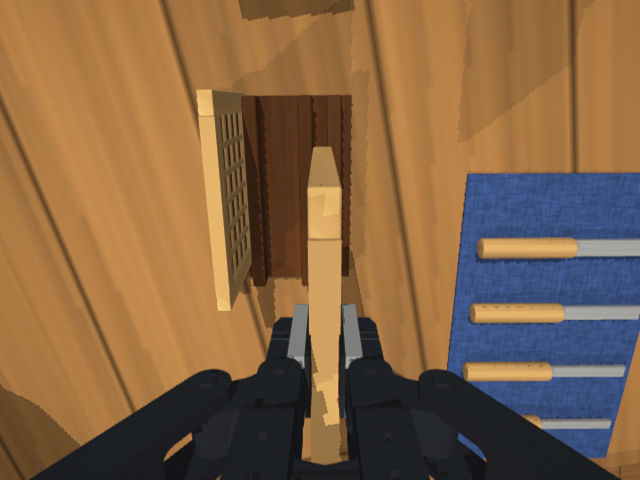

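The board hangs upright, centred between the pads, and the wide board is still in its slot. The far top end is at about (325,187). I work out its offset in the hand and carry it over the case.

Request:
apply_moves([
  [2,0.033,0.19,0,0.006],
  [2,0.033,0.19,0,0.006],
  [2,0.033,0.19,0,0.006],
  [2,0.033,0.19,0,0.006],
  [2,0.033,0.19,0,0.006],
  [2,0.033,0.19,0,0.006],
  [2,0.033,0.19,0,0.006],
  [2,0.027,0.19,0,0],
])

```text
clock: 7.52
eef_pos: [0.57, -0.0364, 0.2461]
tcp_rot: [-0.001, 0.755, 0.656, -0.001]
wrist_force: [1.3, 0.3, -0.3]
width: 0.0089
grip_force: 58.5
```

Request:
apply_moves([
  [2,0,0.01,0,0],
  [2,0,0,0,0],
  [2,0,0,0,0],
  [2,0,0,0,0],
])

```text
clock: 7.85
eef_pos: [0.5702, -0.0378, 0.2465]
tcp_rot: [-0.0, 0.756, 0.655, -0.001]
wrist_force: [-1.1, 0.3, -0.6]
width: 0.0087
grip_force: 58.6
```

```bash
python3 - <<'E'
from h import *
s=sensors.read_state(); p=s['eef_pos']; a=2*np.arctan2(s['tcp_rot'][2],s['tcp_rot'][1])-np.pi/2; print(p,s['tcp_rot'],a,s['wrist_force'])
im=save('wrist','w5'); C=cal('wrist')
for z in (.025,.03):
  for uv in [(308,187),(341,187)]:
    d=rayC(C,uv,p[2]+z)-p[:2]; print(z,'board end, along x,y of board',d@[np.cos(a),np.sin(a)],d@[-np.sin(a),np.cos(a)])
def P(th,t):
    R=np.array([[np.cos(th),-np.sin(th)],[np.sin(th),np.cos(th)]])
    return lambda x,y,z: [*(np.array(t)+R@[x/1000,y/1000]),z/1000]
f=P(-.139,(.5403,-.0315))
v=im.copy()
for q in [(-46,75,120),(-46,-75,120),(48,-75,120),(48,75,120),(-34,53,120),(-34,-53,120),(41.25,-53,120),(22.75,-53,120),(41.25,-60,120),(22.75,-60,120),(38.25,-53,112),(25.75,-53,112),(38.25,-53,10),(25.75,-53,10),(-30,0,78),(26,0,78)]:
    u=proj('wrist',[f(*q)])[0]; cv2.circle(v,tuple(int(round(k)) for k in u),2,(0,255,0),-1)
cv2.imwrite('pics/w5.png',v[:,:,::-1])
E
```

```text
[ 0.57023639 -0.03784901  0.2464559 ] [-3.23193632e-04  7.55831750e-01  6.54765327e-01 -7.93111401e-04] -0.14305150100484565 [-1.06814897  0.27047826 -0.59307752]
0.025 board end, along x,y of board -0.006077319513853664 0.058366000166887325
0.025 board end, along x,y of board 0.003115722855650624 0.05836187865785601
0.03 board end, along x,y of board -0.005869856470319191 0.05935216093800798
0.03 board end, along x,y of board 0.0029257628281402497 0.059348217605331224
```

View pics/w5.png

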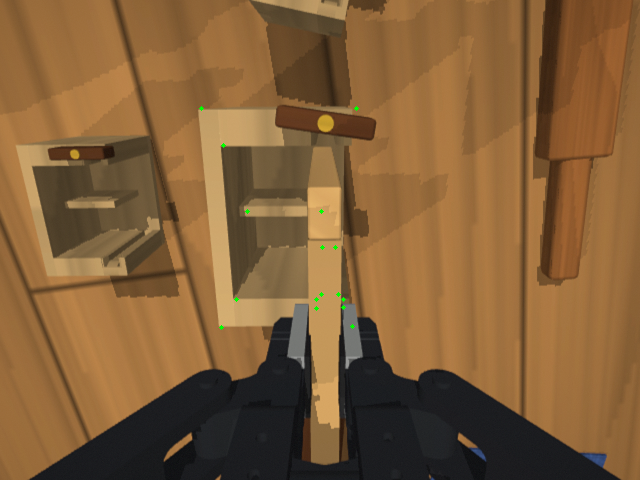

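The dots (case model shifted by the near-view correction) lie within 1–3 px of the case: rear corners at (200,109) and (219,327). The board sits over the slot line. I refit the case from this view.

```bash
python3 - <<'E'
from h import *
s=sensors.read_state(); p=s['eef_pos']; a=2*np.arctan2(s['tcp_rot'][2],s['tcp_rot'][1])-np.pi/2
im=get_image('wrist'); C=cal('wrist'); g=cv2.cvtColor(im,cv2.COLOR_RGB2GRAY)
px=np.array([(200,109),(219,327),(222,146),(236,300)],float)
sub=cv2.cornerSubPix(g,px.astype(np.float32).reshape(-1,1,2).copy(),(4,4),(-1,-1),(3,30,.01)).reshape(-1,2)
M=np.array([(-46,75),(-46,-75),(-34,53),(-34,-53)])/1000
K,r,t=C; R=cv2.Rodrigues(r)[0]; o=-R.T@t; print('cam rel tcp',o-p,'axis',R[2],(sub-px).round(1).tolist())
for q in (px,sub):
    th,tt,res=fit2(M,[rayC(C,u,.12) for u in q]); Rc=np.array([[np.cos(th),-np.sin(th)],[np.sin(th),np.cos(th)]])
    sl=tt+Rc@[.032,0]; e=(sl-p[:2])@Rc; print('yaw',th,'slot',sl,'res',(res*1000).round(1).tolist(),'tool yaw',a,'to go in case axes mm',(e*1000).round(1))
    pv=rayC(C,(325.5,123.5),.149); print('pivot',pv,'pred',tt+Rc@[.032,.068])
E
```

```text
cam rel tcp [0.01027338 0.08080558 0.14067035] axis [-0.04667341 -0.31386674 -0.94831918] [[-2.6, -0.0], [-0.5, -1.4], [-1.9, -0.3], [-3.4, -2.6]]
yaw -0.14085143435220554 slot [ 0.57125944 -0.03642752] res [[0.1, 0.1], [-0.8, 0.3], [-0.3, 0.1], [0.9, -0.5]] tool yaw -0.14365702328414787 to go in case axes mm [0.7 1.8]
pivot [0.57912741 0.03098481] pred [0.5808057  0.03089907]
yaw -0.13812924068183874 slot [ 0.57009747 -0.03520897] res [[-0.0, -0.7], [0.1, 0.5], [-0.1, -0.6], [0.0, 0.8]] tool yaw -0.14365702328414787 to go in case axes mm [-0.6  2.8]
pivot [0.57912741 0.03098481] pred [0.57946041 0.03214335]
```

Comparing the board at three distances shows an angular camera bias of about 0.0117 rad along tool x. Corrected, the slot is at (0.574,-0.0363), which agrees with the pivot found by the fixed cameras. I centre over it and lower gently.

Request:
apply_moves([
  [2,0.019,0.006,0,0.003],
  [2,0,0,-0.1,0],
  [2,0,0,-0.08,0],
  [2,0,0,0,0],
  [2,0,0,0,0],
])

```text
clock: 8.37
eef_pos: [0.5741, -0.0356, 0.2107]
tcp_rot: [-0.001, 0.754, 0.657, -0.001]
wrist_force: [0.3, 0.3, -0.1]
width: 0.0091
grip_force: 58.5
```

Request:
apply_moves([
  [2,0,0,-0.01,0],
  [2,0,0,-0.015,0],
  [2,0,0,-0.015,0],
  [2,0,0,-0.015,0],
  [2,0,0,-0.015,0],
  [2,0,0,0,0],
])

```text
clock: 8.87
eef_pos: [0.574, -0.035, 0.1966]
tcp_rot: [-0.0, 0.754, 0.657, -0.0]
wrist_force: [-0.9, 0.0, -1.0]
width: 0.0089
grip_force: 58.7
```

Request:
apply_moves([
  [2,0,0,-0.02,0],
  [2,0,0,-0.02,0],
  [2,0,0,-0.02,0],
  [2,0,0,-0.02,0],
  [2,0,0,0,0],
])

```text
clock: 9.28
eef_pos: [0.5739, -0.035, 0.18]
tcp_rot: [-0.001, 0.754, 0.657, -0.001]
wrist_force: [-2.5, -0.5, -2.6]
width: 0.009
grip_force: 58.4
```

Request:
apply_moves([
  [2,0,0,-0.03,0],
  [2,0,0,-0.03,0],
  [2,0,0,-0.03,0],
  [2,0,0,-0.03,0],
  [2,0,0,0,0],
])

```text
clock: 9.7
eef_pos: [0.5737, -0.0349, 0.1558]
tcp_rot: [-0.001, 0.754, 0.657, -0.001]
wrist_force: [-2.2, 0.0, -3.7]
width: 0.0089
grip_force: 58.4
```

Request:
apply_moves([
  [2,0,0,-0.03,0],
  [2,0,0,-0.03,0],
  [2,0,0,-0.03,0],
  [2,0,0,-0.03,0],
  [2,0,0,0,0],
])

```text
clock: 10.12
eef_pos: [0.5733, -0.0349, 0.132]
tcp_rot: [-0.001, 0.754, 0.657, -0.001]
wrist_force: [-4.7, -0.4, -4.5]
width: 0.0091
grip_force: 58.3
```

Request:
apply_moves([
  [2,-0.005,0,-0.03,0],
  [2,0,0,-0.03,0],
  [2,0,0,-0.03,0],
  [2,0,0,-0.03,0],
  [2,0,0,-0.02,0],
  [2,0,0,0,0],
])

```text
clock: 10.62
eef_pos: [0.5729, -0.0348, 0.1044]
tcp_rot: [-0.001, 0.754, 0.657, -0.0]
wrist_force: [-4.3, 0.2, -3.9]
width: 0.0087
grip_force: 58.5
```

Request:
apply_moves([
  [2,0,0,-0.015,0],
  [2,0,0,-0.015,0],
  [2,0,0,-0.01,0],
  [2,0,0,0,0],
])

```text
clock: 10.95
eef_pos: [0.5728, -0.0348, 0.0971]
tcp_rot: [-0.001, 0.754, 0.657, -0.001]
wrist_force: [-6.0, 0.7, 0.0]
width: 0.0087
grip_force: 59.1
```

Request:
apply_moves([
  [2,-0.003,0,-0.01,0],
  [2,0,0,-0.01,0],
  [2,0,0,0,0],
])

```text
clock: 11.2
eef_pos: [0.5728, -0.0348, 0.0949]
tcp_rot: [0.0, 0.754, 0.657, -0.0]
wrist_force: [-11.6, 0.0, 12.5]
width: 0.0087
grip_force: 60.8
```

Request:
apply_moves([
  [2,0,0,-0.01,0],
  [2,0,0,-0.01,0],
  [2,0,0,0,0],
])

```text
clock: 11.45
eef_pos: [0.573, -0.0348, 0.0947]
tcp_rot: [0.001, 0.754, 0.657, -0.0]
wrist_force: [-27.1, -0.2, 45.8]
width: 0.0088
grip_force: 65.7
```

It's home: TCP z is 0.0948, the same as when the board stood on the stand's base. I relax the push, release, and back out upward.

Request:
apply_moves([
  [2,0,0,0.012,0],
  [2,0,0,0.005,0],
  [2,0,0,0,0],
])

```text
clock: 11.7
eef_pos: [0.5728, -0.0348, 0.0948]
tcp_rot: [0.0, 0.754, 0.657, 0.0]
wrist_force: [-12.7, 1.0, 17.3]
width: 0.0088
grip_force: 61.5
```

Request:
apply_moves([
  [30,0,0,0,0],
  [30,0,0,0,0],
  [30,0,0,0,0],
  [30,0,0,0,0],
])

```text
clock: 12.03
eef_pos: [0.5736, -0.035, 0.0929]
tcp_rot: [0.0, 0.754, 0.657, 0.001]
wrist_force: [-0.4, -0.4, -0.9]
width: 0.03
grip_force: 0.0
```

Request:
apply_moves([
  [30,0,0,0.1,0],
  [30,0,0,0.19,0],
  [30,0,0,0.19,0],
  [30,0,0,0.19,0],
  [30,0,0,0.19,0],
  [0,0,0,0.1,0],
  [0,0,0,0,0],
  [0,0,0,0,0],
])

```text
clock: 12.7
eef_pos: [0.5738, -0.0349, 0.286]
tcp_rot: [0.001, 0.754, 0.657, 0.001]
wrist_force: [0.5, 0.1, -0.3]
width: 0.0002
grip_force: 0.0
```

```bash
python3 - <<'E'
from h import *
s=sensors.read_state(); p=s['eef_pos']; print(p,s['tcp_rot'],s['wrist_force'])
im=save('wrist','w6'); C=cal('wrist')
for q in ['button_grip','board','gouge']:
    print(q,[(np.round(d['at'],4).tolist(),round(d['confidence'],2),proj('wrist',d['at'])[0].round().tolist()) for d in pinpoint('wrist',q)])
sd=save('side','s6'); sc=save('scene','sc6')
c=lambda im,u,v,w=50,h=38: cv2.resize(im[v-h:v+h,u-w:u+w,::-1],(400,304),interpolation=cv2.INTER_CUBIC)
wr=cv2.resize(im[:,:,::-1],(395,296))
cv2.imwrite('pics/m6.png',np.vstack([np.hstack([c(sd,355,250),c(sc,310,240)]),np.hstack([wr,wr])[:,:800] if 0 else np.hstack([cv2.resize(im[60:360,140:540,::-1],(400,296)),c(sd,380,400)[:296]])]))
E
```

```text
[ 0.57381106 -0.03486105  0.28601807] [0.00115806 0.7536688  0.65725227 0.0012077 ] [ 0.47086256  0.08850674 -0.34042938]
button_grip [([0.5778, 0.033, 0.1404], 0.96, [321.0, 122.0]), ([0.4083, 0.0354, 0.0901], 0.61, [106.0, 147.0])]
board [([0.5727, -0.0322, 0.0124], 0.9, [327.0, 185.0])]
gouge []
```

View pics/m6.png

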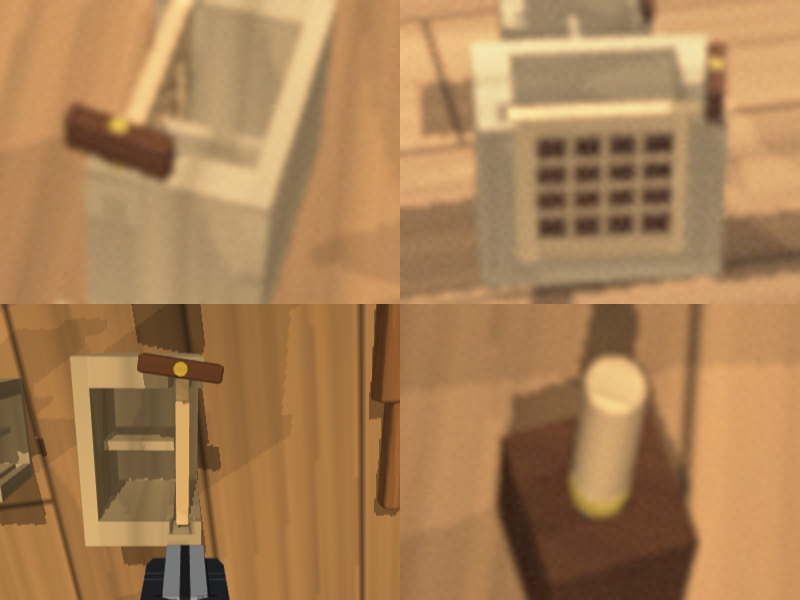

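The views show the board home: side crop and scene crop have its top flush with the walls, and the button is still off the slot. The pivot works out at (0.583,0.032) with the bar at -0.28 rad. I turn the tool by +1.43 rad over the bar.

Request:
apply_moves([
  [40,0.0033,0.0239,0,0.0681],
  [40,0.0033,0.0239,0,0.0681],
  [40,0.0033,0.0239,0,0.0681],
  [40,0.0033,0.0239,0,0.0681],
  [40,0.0033,0.0239,0,0.0681],
  [40,0.0033,0.0239,0,0.0681],
  [40,0.0033,0.0239,0,0.0681],
  [40,0.0033,0.0239,0,0.0681],
])

```text
clock: 13.67
eef_pos: [0.578, 0.0034, 0.2839]
tcp_rot: [-0.001, 0.428, 0.904, -0.0]
wrist_force: [-0.6, -0.2, -0.3]
width: 0.0406
grip_force: 0.0
```

Request:
apply_moves([
  [40,0.0033,0.0239,0,0.0681],
  [40,0.0033,0.0239,0,0.0681],
  [40,0.0033,0.0239,0,0.0681],
  [40,0.0033,0.0239,0,0.0681],
  [40,0.0033,0.0239,0,0.0681],
  [40,0.0033,0.0239,0,0.0681],
  [40,0,0,0,0],
  [40,0,0,0,0],
])

```text
clock: 14.33
eef_pos: [0.5819, 0.032, 0.2841]
tcp_rot: [-0.001, 0.139, 0.99, 0.0]
wrist_force: [0.4, 0.1, -0.0]
width: 0.0397
grip_force: 0.0
```

```bash
cat >> h.py <<'E'
def yaw(s): return 2*np.arctan2(s['tcp_rot'][2],s['tcp_rot'][1])-np.pi/2
E
python3 - <<'E'
from h import *
s=sensors.read_state(); p=s['eef_pos']; print(p,yaw(s),s['qpos'].round(2))
im=save('wrist','w7'); C=cal('wrist'); print((cv2.Rodrigues(C[1])[0].T@-C[2])-p)
for q in ['button_grip']:
    print(q,[(np.round(d['at'],4).tolist(),round(d['confidence'],2),proj('wrist',d['at'])[0].round().tolist()) for d in pinpoint('wrist',q)])
hsv=cv2.cvtColor(im,cv2.COLOR_RGB2HSV)
m=((hsv[...,0]>22)&(hsv[...,0]<32)&(hsv[...,1]>180)&(hsv[...,2]>150)).astype(np.uint8)
n,_,st,ce=cv2.connectedComponentsWithStats(m)
for i in range(1,n):
    if st[i,4]>30: print(st[i],ce[i],rayC(C,ce[i],.149))
m=np.zeros((480,640),bool)
for d in silhouettes('wrist','button')[:2]:
    ys,xs=np.nonzero(d['pixels']); print(d['confidence'],cv2.minAreaRect(np.c_[xs,ys].astype(np.float32)))
    r=cv2.boxPoints(cv2.minAreaRect(np.c_[xs,ys].astype(np.float32))); print([rayC(C,q,.14).round(4).tolist() for q in r])
E
```

```text
[0.58194764 0.03204347 0.28408804] 1.2911246921068575 [ 0.45  0.36 -0.75  1.37  0.24  1.5   1.  ]
[-0.07991432  0.02212617  0.14071669]
button_grip [([0.624, 0.1847, 0.0918], 0.88, [520.0, 206.0]), ([0.5757, 0.0332, 0.1383], 0.87, [325.0, 215.0])]
0.95 ((520.4793701171875, 203.31100463867188), (19.410715103149414, 49.81962966918945), 10.491477966308594)
[[0.6181, 0.1546], [0.5851, 0.1656], [0.5912, 0.1777], [0.6245, 0.1672]]
0.61 ((323.0, 219.5), (81.0, 16.0), 90.0)
[[0.5486, 0.0341], [0.5516, 0.0445], [0.6084, 0.0284], [0.6052, 0.0173]]
```

Request:
apply_moves([
  [40,0.005,0,-0.15,0],
  [40,0,0,-0.19,0],
  [40,0,0,-0.19,0],
  [40,0,0,-0.15,0],
  [40,0,0,-0.08,0],
  [40,0,0,0,0],
])

```text
clock: 14.98
eef_pos: [0.5805, 0.0308, 0.1283]
tcp_rot: [-0.004, 0.139, 0.99, -0.001]
wrist_force: [-0.5, -1.0, 0.3]
width: 0.0401
grip_force: 0.0
```

Request:
apply_moves([
  [5,0,0,0,0],
  [5,0,0,0,0],
  [5,0,0,0,0],
  [5,0,0,0,0],
  [5,0,0,0,0],
  [5,0,0,0,0],
], newtons=25)

```text
clock: 15.48
eef_pos: [0.5839, 0.0306, 0.1346]
tcp_rot: [0.001, 0.139, 0.99, -0.001]
wrist_force: [-3.3, -4.0, 3.5]
width: 0.0113
grip_force: 29.7
```

Request:
apply_moves([
  [5,0,0,0,-0.068],
  [5,0,0,0,-0.068],
  [5,0,0,0,-0.068],
  [5,0,0,0,-0.068],
  [5,0,0,0,-0.068],
])

```text
clock: 15.9
eef_pos: [0.5831, 0.0292, 0.1346]
tcp_rot: [0.001, 0.387, 0.922, -0.002]
wrist_force: [-8.4, -7.4, 7.9]
width: 0.0111
grip_force: 30.2
```

```bash
python3 -c "
from h import *
s=sensors.read_state();print(s['eef_pos'],yaw(s),s['wrist_force'],s['torque'],s['width'])"
```

```text
[0.58307451 0.02920158 0.13459677] 0.775807263121874 [-8.42241823 -7.40034542  7.92770111] [-1.85477234  1.75789005  0.01451223] 0.011085131834968547
```

Request:
apply_moves([
  [5,-0.005,-0.005,0,-0.068],
  [5,0,0,0,-0.068],
  [5,0,0,0,-0.068],
  [5,0,0,0,-0.068],
  [5,0,0,0,-0.068],
])

```text
clock: 16.32
eef_pos: [0.5817, 0.0283, 0.1346]
tcp_rot: [0.001, 0.607, 0.795, -0.002]
wrist_force: [-11.1, -8.1, 8.6]
width: 0.011
grip_force: 30.4
```

Request:
apply_moves([
  [5,-0.003,0,0,-0.068],
  [5,0,0,0,-0.068],
  [5,0,0,0,-0.068],
  [5,0,0,0,-0.05],
  [5,0,0,0,0],
])

```text
clock: 16.73
eef_pos: [0.5804, 0.0281, 0.1346]
tcp_rot: [0.001, 0.747, 0.665, -0.002]
wrist_force: [-11.7, -7.8, 10.7]
width: 0.0113
grip_force: 30.5
```

```bash
python3 -c "
from h import *
s=sensors.read_state();print(s['eef_pos'],yaw(s),s['wrist_force'],s['torque'],s['width'])"
```

```text
[0.58038333 0.02813577 0.13458576] -0.11500870760853377 [-11.69999952  -7.80348135  10.73114796] [-1.95214463  2.62618738  0.00468794] 0.011262896820958154
```

Request:
apply_moves([
  [5,-0.004,-0.002,0,-0.02],
  [5,0,0,0,-0.02],
  [5,0,0,0,-0.02],
  [5,0,0,0,0],
  [5,0,0,0,0],
])

```text
clock: 17.15
eef_pos: [0.5802, 0.0281, 0.1346]
tcp_rot: [0.001, 0.774, 0.634, -0.001]
wrist_force: [-9.2, -8.0, 7.3]
width: 0.0114
grip_force: 39.0
```

```bash
python3 -c "
from h import *
s=sensors.read_state();print(s['eef_pos'],yaw(s),s['wrist_force'],s['torque'],s['width'])"
```

```text
[0.58017876 0.02813439 0.13461808] -0.19856053489423187 [-9.20176324 -7.98183147  7.30161016] [-1.89930755  2.02946331  0.79349191] 0.011380323540788048
```

The torque about z has risen to 0.8 N m and the yaw is past the expected -0.139, so the stop is reached. I release and rise.

Request:
apply_moves([
  [40,0,0,0,0],
  [40,0,0,0,0],
  [40,0,0,0,0],
  [40,0,0,0.1,0],
  [40,0,0,0.19,0],
  [40,0,0,0.19,0],
  [40,0,0,0.19,0],
  [40,0,0,0.19,0],
])

```text
clock: 17.82
eef_pos: [0.5807, 0.0312, 0.3073]
tcp_rot: [0.0, 0.773, 0.634, 0.001]
wrist_force: [1.1, -0.2, -0.3]
width: 0.0397
grip_force: 0.0
```

Request:
apply_moves([
  [60,0,0,0.15,0],
  [60,0,0,0,0],
  [60,0,0,0,0],
])

```text
clock: 18.07
eef_pos: [0.5818, 0.0315, 0.3375]
tcp_rot: [0.001, 0.773, 0.634, 0.002]
wrist_force: [-0.6, -0.8, -1.3]
width: 0.0601
grip_force: 0.0
```

```bash
python3 - <<'E'
from h import *
s=sensors.read_state(); p=s['eef_pos']; print(p,yaw(s),s['qpos'].round(2))
im=save('wrist','w8'); C=cal('wrist')
a=im[40:340,120:520,::-1]; cv2.imwrite('pics/w8.png',cv2.resize(a,(800,600)))
for d in silhouettes('wrist','button')[:3]:
    ys,xs=np.nonzero(d['pixels']); W=np.array([rayC(C,(x,y),.14) for x,y in zip(xs,ys)])
    w,v=np.linalg.eigh(np.cov(W.T)); print(d['confidence'],W.mean(0),'axis angle',np.arctan2(v[1,1],v[0,1]),np.sqrt(w*12))
for c in ('side','scene'):
    for q in ('gouge','holder'): get_image(c) if q=='gouge' else 0; print(c,q,[(np.round(d['at'],4).tolist(),round(d['confidence'],2)) for d in pinpoint(c,q)])
E
```

```text
[0.58179797 0.03146046 0.33752401] -0.1966293628054525 [ 0.23  0.3  -0.46  1.28  0.13  1.59 -0.4 ]
0.85 [0.43105543 0.04302277] axis angle 3.0714973750466785 [0.0100243  0.03612244]
0.79 [0.57752647 0.03279138] axis angle 1.4328883740777187 [0.01179166 0.05890438]
0.56 [0.61873188 0.17314019] axis angle 2.8735510000720144 [0.0059274  0.03121412]
side gouge [([0.4617, 0.3097, 0.0099], 0.9)]
side holder [([0.4639, 0.3126, 0.0011], 0.56)]
scene gouge []
scene holder [([0.4596, 0.3135, -0.0028], 0.73)]
```

The bar now lies at 1.433 rad, which is exactly 1.57 from the case's x axis, so the button is fully across. Next I go over the gouge.

Request:
apply_moves([
  [60,-0.0761,0.1744,-0.02,0],
  [60,-0.0761,0.1744,-0.02,0],
  [60,-0.0761,0.1744,-0.02,0],
  [60,-0.0761,0.1744,-0.02,0],
  [60,-0.0761,0.1744,-0.02,0],
  [60,-0.0761,0.1744,-0.02,0],
  [60,-0.0761,0.1744,-0.02,0],
  [60,-0.0761,0.1744,-0.02,0],
])

```text
clock: 19.13
eef_pos: [0.4579, 0.311, 0.3024]
tcp_rot: [0.0, 0.773, 0.634, -0.0]
wrist_force: [1.8, -0.3, 0.3]
width: 0.0599
grip_force: 0.0
```

Request:
apply_moves([
  [60,0,0,0,0],
  [60,0,0,0,0],
  [60,0,0,0,0],
])

```text
clock: 19.38
eef_pos: [0.4591, 0.3093, 0.3024]
tcp_rot: [0.0, 0.773, 0.634, -0.0]
wrist_force: [0.1, -1.0, 0.7]
width: 0.06
grip_force: 0.0
```

```bash
python3 - <<'E'
from h import *
s=sensors.read_state(); p=s['eef_pos']; print(p,yaw(s),s['qpos'].round(2))
im=save('wrist','w9'); C=cal('wrist')
for q in ('gouge','holder'): print(q,[(np.round(d['at'],4).tolist(),round(d['confidence'],2),proj('wrist',d['at'])[0].round()) for d in pinpoint('wrist',q)])
for d in silhouettes('wrist','gouge')[:2]:
    ys,xs=np.nonzero(d['pixels']); print(d['confidence'],xs.min(),xs.max(),ys.min(),ys.max(),len(xs))
    # top disc: model projected outline for comparison
for xy in ((.462,.3105),):
    print('top',proj('wrist',[[*xy,.17]]),'shoulder',proj('wrist',[[*xy,.075]]))
E
```

```text
[0.45908089 0.30928533 0.30236762] -0.19698388318205362 [-0.14  0.26 -0.63  1.42  0.15  1.51 -0.97]
gouge [([0.4659, 0.3157, 0.0107], 0.74, array([330., 175.]))]
holder [([0.4592, 0.3165, 0.0006], 0.92, array([324., 174.]))]
0.77 313 345 180 235 1495
top [[329.3524427  223.27464344]] shoulder [[328.20819179 193.77981534]]
```

View pics/w9.png

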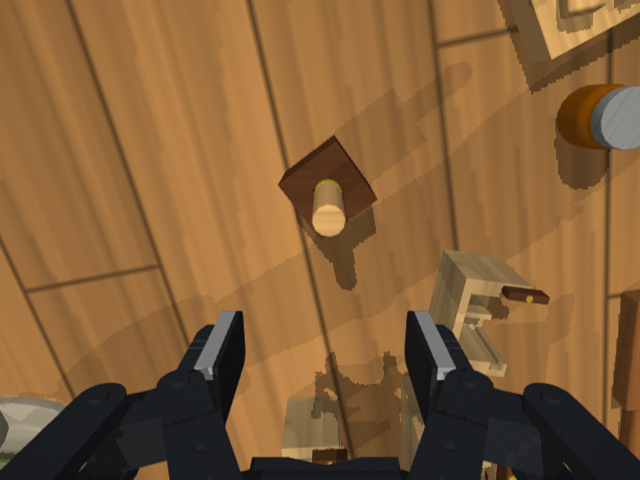

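The gouge handle top is at (329,221) and the block at (328,185). Corrected for the bias, its axis is at about (0.4645,0.312). I go down and grip.

Request:
apply_moves([
  [60,0.027,0.0135,-0.12,0],
  [60,0,0,-0.19,0],
  [60,0,0,-0.19,0],
  [60,0,0,-0.19,0],
  [60,0,0,-0.13,0],
  [60,0,0,-0.05,0],
  [60,0,0,0,0],
])

```text
clock: 20.17
eef_pos: [0.4637, 0.3105, 0.1263]
tcp_rot: [-0.0, 0.774, 0.633, -0.002]
wrist_force: [-0.5, 0.4, 1.2]
width: 0.0601
grip_force: 0.0
```

Request:
apply_moves([
  [10,0,0,0,0],
  [10,0,0,0,0],
  [10,0,0,0,0],
  [10,0,0,0,0],
  [10,0,0,0,0],
  [10,0,0,0,0],
], newtons=60)

```text
clock: 20.67
eef_pos: [0.4655, 0.3132, 0.1309]
tcp_rot: [0.0, 0.773, 0.634, 0.002]
wrist_force: [-0.4, 1.0, 8.3]
width: 0.0232
grip_force: 58.3
```

Request:
apply_moves([
  [10,0,0,0.05,0],
  [10,0,0,0.12,0],
  [10,0,0,0.19,0],
  [10,0,0,0.19,0],
  [10,0,0,0.19,0],
  [10,0,0,0.19,0],
  [10,0,0,0.05,0],
  [10,0,0,0,0],
])

```text
clock: 21.33
eef_pos: [0.4651, 0.3135, 0.3294]
tcp_rot: [0.0, 0.773, 0.634, 0.004]
wrist_force: [-0.7, -0.0, -0.4]
width: 0.0229
grip_force: 58.7
```

```bash
python3 - <<'E'
from h import *
s=sensors.read_state(); p=s['eef_pos']; print(p,yaw(s),s['wrist_force'],s['width'])
save('wrist','w10');C=cal('wrist')
for d in silhouettes('wrist','gouge')[:1]:
    ys,xs=np.nonzero(d['pixels']); print(d['confidence'],xs.min(),xs.max(),ys.min(),ys.max())
for c in ('side','scene'):
    save(c,c+'10'); print(c,[(np.round(d['at'],4).tolist(),round(d['confidence'],2)) for d in pinpoint(c,'gouge')])
E
```

```text
[0.46506074 0.31350165 0.329445  ] -0.1970643442704747 [-0.68440858 -0.01339753 -0.43536226] 0.02287192934352317
0.62 288 362 225 423
side [([0.4627, 0.3078, 0.2016], 0.92)]
scene [([0.4603, 0.3119, 0.201], 0.77)]
```

The gouge is out and held, blade tip at about z 0.20–0.21. I carry it over the -y bay, which is away from the button.

Request:
apply_moves([
  [10,0.028,-0.188,0,0],
  [10,0.028,-0.188,0,0],
  [10,0.028,-0.188,0,0],
  [10,0.028,-0.188,0,0],
  [10,0.028,-0.188,0,0],
  [10,0.028,-0.188,0,0],
  [10,0.028,-0.188,0,0],
  [10,0.028,-0.188,0,0],
])

```text
clock: 22.3
eef_pos: [0.5086, 0.0095, 0.3238]
tcp_rot: [-0.0, 0.773, 0.634, -0.001]
wrist_force: [0.3, -0.6, -1.0]
width: 0.0232
grip_force: 58.6
```

Request:
apply_moves([
  [10,0.028,-0.188,0,0],
  [10,0.028,-0.188,0,0],
  [10,0,0,0,0],
  [10,0,0,0,0],
])

```text
clock: 22.63
eef_pos: [0.5199, -0.0668, 0.3232]
tcp_rot: [-0.001, 0.775, 0.632, -0.001]
wrist_force: [-0.5, 1.4, -0.5]
width: 0.0227
grip_force: 58.7
```

```bash
python3 - <<'E'
from h import *
s=sensors.read_state(); p=s['eef_pos']; print(p,yaw(s),s['wrist_force'],s['width'])
th=-.139; R=np.array([[np.cos(th),-np.sin(th)],[np.sin(th),np.cos(th)]])
for c in ('side','scene'):
    save(c,c+'11')
    for q in ('gouge','case','case_bays','case_slot'):
        r=[d['at'] for d in pinpoint(c,q) if np.linalg.norm(np.array(d['at'])[:2]-[.54,-.04])<.06]
        print(c,q,np.round(r,4).tolist(),'case frame', [(R.T@(np.array(x[:2])-[.5419,-.0308])*1000).round(1).tolist() for x in r])
E
```

```text
[ 0.5198704  -0.06682392  0.32315215] -0.20317765699675738 [-0.51009091  1.42487658 -0.49542739] 0.02270489842025151
side gouge [[0.5168, -0.0695, 0.1989]] case frame [[-19.5, -41.8]]
side case [[0.5392, -0.0312, 0.0045]] case frame [[-2.6, -0.8]]
side case_bays [] case frame []
side case_slot [] case frame []
scene gouge [[0.518, -0.0625, 0.2037]] case frame [[-19.3, -34.7]]
scene case [[0.5428, -0.0324, 0.0006]] case frame [[1.1, -1.5]]
scene case_bays [] case frame []
scene case_slot [[0.573, -0.0368, 0.0126]] case frame [[31.6, -1.6]]
```

Request:
apply_moves([
  [10,0.021,0.027,0,0],
  [10,0,0,-0.12,0],
  [10,0,0,-0.12,0],
  [10,0,0,-0.11,0],
  [10,0,0,-0.08,0],
  [10,0,0,0,0],
])

```text
clock: 23.63
eef_pos: [0.5229, -0.0578, 0.235]
tcp_rot: [-0.002, 0.773, 0.634, -0.002]
wrist_force: [0.1, 0.9, -1.9]
width: 0.0228
grip_force: 58.9
```

Request:
apply_moves([
  [10,0,0,-0.06,0],
  [10,0,0,-0.06,0],
  [10,0,0,-0.06,0],
  [10,0,0,-0.06,0],
  [10,0,0,0,0],
])

```text
clock: 24.05
eef_pos: [0.524, -0.0579, 0.1895]
tcp_rot: [-0.001, 0.773, 0.634, -0.001]
wrist_force: [-1.3, -0.4, -1.2]
width: 0.0226
grip_force: 58.9
```

Request:
apply_moves([
  [10,0,0,-0.06,0],
  [10,0,0,-0.06,0],
  [10,0,0,-0.06,0],
  [10,0,0,-0.03,0],
  [10,0,0,0,0],
])

```text
clock: 24.47
eef_pos: [0.5244, -0.0581, 0.1485]
tcp_rot: [-0.0, 0.773, 0.634, -0.0]
wrist_force: [-0.2, 0.1, -0.9]
width: 0.023
grip_force: 58.9
```

Request:
apply_moves([
  [10,0,0,-0.02,0],
  [10,0,0,-0.01,0],
  [10,0,0,0,0],
])

```text
clock: 24.72
eef_pos: [0.5248, -0.0583, 0.143]
tcp_rot: [0.0, 0.773, 0.634, 0.0]
wrist_force: [0.1, -0.1, -1.1]
width: 0.0224
grip_force: 58.9
```

Request:
apply_moves([
  [10,0,0,-0.015,0],
  [10,0,0,-0.01,0],
  [10,0,0,0,0],
])

```text
clock: 24.97
eef_pos: [0.5244, -0.0583, 0.1374]
tcp_rot: [-0.0, 0.773, 0.634, -0.0]
wrist_force: [1.2, -0.7, -1.1]
width: 0.0225
grip_force: 58.9
```

Request:
apply_moves([
  [10,0,0,-0.01,0],
  [10,0,0,-0.01,0],
  [10,0,0,0,0],
])

```text
clock: 25.22
eef_pos: [0.5243, -0.0583, 0.1332]
tcp_rot: [-0.0, 0.773, 0.634, -0.0]
wrist_force: [-0.4, 0.1, -1.4]
width: 0.0226
grip_force: 58.9
```

Request:
apply_moves([
  [10,0,0,-0.01,0],
  [10,0,0,-0.005,0],
  [10,0,0,0,0],
])

```text
clock: 25.47
eef_pos: [0.5247, -0.0583, 0.1308]
tcp_rot: [0.0, 0.773, 0.634, 0.0]
wrist_force: [-0.1, 0.4, 0.3]
width: 0.0228
grip_force: 59.2
```

Request:
apply_moves([
  [10,0,0,-0.005,0],
  [10,0,0,-0.005,0],
  [10,0,0,0,0],
])

```text
clock: 25.72
eef_pos: [0.5254, -0.0582, 0.1306]
tcp_rot: [0.001, 0.773, 0.634, 0.001]
wrist_force: [-4.0, 1.1, 14.4]
width: 0.023
grip_force: 62.1
```

The tip is on the floor. Before releasing I move it close to the bay's rear corner so it leans as little as possible.

Request:
apply_moves([
  [10,0,0,0.015,0],
  [10,-0.014,-0.013,0,0],
  [10,-0.014,-0.013,0,0],
  [10,-0.013,-0.013,0,0],
  [10,0,0,0,0],
])

```text
clock: 26.13
eef_pos: [0.5154, -0.0671, 0.1312]
tcp_rot: [-0.0, 0.774, 0.634, -0.001]
wrist_force: [0.1, -0.6, -1.4]
width: 0.0228
grip_force: 59.1
```

Request:
apply_moves([
  [10,0,0,-0.005,0],
  [10,0,0,-0.004,0],
  [10,0,0,0,0],
])

```text
clock: 26.38
eef_pos: [0.5165, -0.0662, 0.1307]
tcp_rot: [0.0, 0.773, 0.634, 0.0]
wrist_force: [-2.6, -0.3, 8.9]
width: 0.0226
grip_force: 61.0
```

Down, no wall contact. I release slowly and rise.

Request:
apply_moves([
  [28,0,0,0.003,0],
  [34,0,0,0,0],
  [42,0,0,0,0],
  [50,0,0,0,0],
  [50,0,0,0,0],
  [50,0,0,0,0],
])

```text
clock: 26.88
eef_pos: [0.5164, -0.0661, 0.1304]
tcp_rot: [-0.0, 0.773, 0.634, -0.0]
wrist_force: [0.2, 0.9, -0.4]
width: 0.05
grip_force: 0.0
```

Request:
apply_moves([
  [50,0,0,0.08,0],
  [50,0,0,0.15,0],
  [50,0,0,0.19,0],
  [50,0,0,0.19,0],
  [50,0,0,0.19,0],
  [50,0,0,0.19,0],
  [50,0,0,0,0],
  [50,0,0,0,0],
])

```text
clock: 27.55
eef_pos: [0.5175, -0.066, 0.3311]
tcp_rot: [0.002, 0.773, 0.634, 0.002]
wrist_force: [1.1, 0.2, -1.1]
width: 0.0499
grip_force: 0.0
```

```bash
python3 - <<'E'
from h import *
s=sensors.read_state(); print(s['eef_pos'],s['wrist_force'])
ims={c:save(c,c+'12') for c in ('wrist','side','scene')}
for c in ims:
    get_image(c)
    for q in ('gouge','board','button_grip','wide_board','jar','bat'): print(c,q,[(np.round(d['at'],3).tolist(),round(d['confidence'],2)) for d in pinpoint(c,q)][:3])
z=lambda im,u,v,w,h: cv2.resize(im[v-h:v+h,u-w:u+w,::-1],(400,300),interpolation=cv2.INTER_CUBIC)
a=z(ims['side'],355,245,60,45);b=z(ims['scene'],310,235,60,45)
cv2.imwrite('pics/fin.png',np.vstack([np.hstack([a,b]),np.hstack([cv2.resize(ims['wrist'][:,:,::-1],(400,300)),cv2.resize(ims['side'][:,:,::-1],(400,300))])]))
E
```

```text
[ 0.51748016 -0.06601771  0.33110246] [ 1.06757693  0.17803768 -1.13816928]
wrist gouge [([0.52, -0.064, 0.014], 0.91)]
wrist board [([0.575, -0.034, 0.014], 0.64), ([0.792, -0.021, -0.001], 0.21)]
wrist button_grip [([0.407, 0.035, 0.089], 0.79), ([0.577, 0.034, 0.138], 0.77)]
wrist wide_board [([0.449, -0.316, 0.008], 0.71)]
wrist jar [([0.574, 0.034, 0.139], 0.18)]
wrist bat [([0.79, -0.023, 0.001], 0.88)]
side gouge [([0.515, -0.071, 0.009], 0.79)]
side board [([0.793, -0.02, -0.001], 0.33)]
side button_grip [([0.582, 0.034, 0.136], 0.7), ([0.411, 0.033, 0.097], 0.59), ([0.623, 0.185, 0.092], 0.45)]
side wide_board [([0.449, -0.318, 0.007], 0.66)]
side jar [([0.726, 0.323, -0.0], 0.8)]
side bat [([0.789, -0.019, 0.002], 0.74)]
scene gouge []
scene board [([0.57, -0.028, 0.01], 0.95)]
scene button_grip [([0.582, 0.029, 0.138], 0.71), ([0.412, 0.029, 0.094], 0.63), ([0.626, 0.182, 0.095], 0.5)]
scene wide_board [([0.449, -0.317, 0.008], 0.96)]
scene jar [([0.733, 0.321, -0.002], 0.69)]
scene bat [([0.794, -0.015, 0.0], 0.92)]
```

View pics/fin.png

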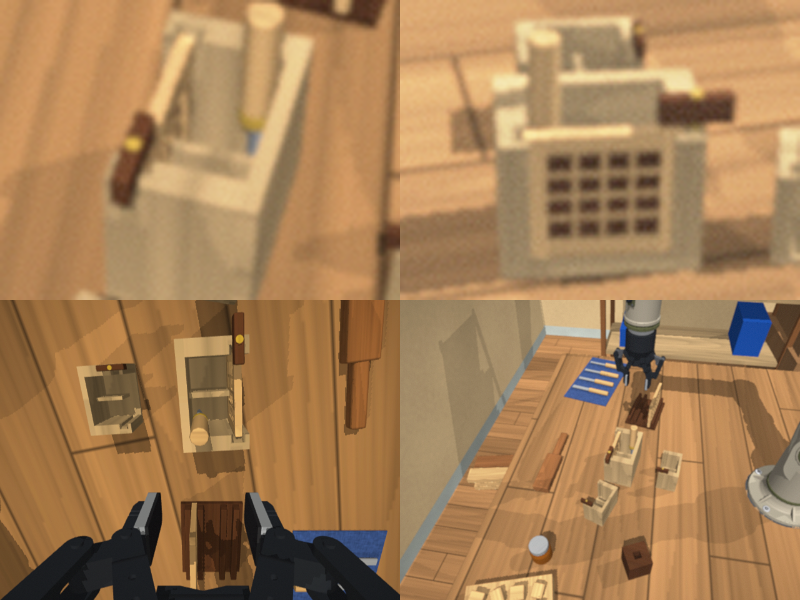

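The board is home and flush, the button lies across it, and the gouge stands upright in the rear bay. Wide board, bat and jar have not moved. I hand the job in.

```bash
python3 -c "
from plant import order; print(order.sign_off())"
```

```text
the job is handed in; nothing more can be done
None
```

The job is done and handed in at about 28 s of the 72 s: the narrow board is fully home in the case, the turn-button is at its stop across the board, the gouge stands handle up in the bay behind it, and the wide board, bat and jar were left untouched.

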